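# Set the telescoping stand under the overhanging pipe

### The job

The blue pipe sticks out of the vice with a heavy valve on its end and needs support. Turn the crank handle of the yellow telescoping stand to unlock it, raise the inner tube until the V saddle just bears on the underside of the pipe with a light push and does not jack it up, then turn the handle back until the stand is locked tight and let go, with the saddle left lightly snug against the pipe. Leave the fittings and tools on the bench where they are.

Things in the scene. Friction and masses are not known exactly. Their poses are not given: they have to be found in the camera images.
- stand: Yellow pipe stand, fixed: round base 150 mm across, upright outer tube 43 mm across with a black ribbed collar 51 mm across, its top 110 mm above the bench. Origin: centre of the base's underside, on the tube's axis; z up; its y axis runs along the pipe (to about 0.04 rad), its -x axis points to the robot's side.
- saddle: V saddle on the stand's inner tube, with the tube and crank it carries (0.8 kg in all). It slides up and down but does not turn (the tube swivels in it). 90 degree V, 59 mm wide across the pipe, 46 mm along it. Origin on the stand's axis; its height above the bench is how far the stand is drawn out: 0 to 0.070 m. Unlocked, a seal drags with about 3 N and the section sinks if let go.
- saddle_bottom (a point): The bottom line of the V, at the stand's axis, 156 mm above the saddle's origin. A 40 mm pipe lying in the V has its axis 28 mm above this point.
- lock_handle (a joint): Angle of the crank and inner tube, rad: the twist lock. 0 = tight (stop at -0.1), grows counter-clockwise seen from above; the clamp frees at about 0.45, 0.8 to 1.0 is well unlocked, stop at 1.15. Turned back clockwise it bites at 0.45 and grows stiffer, to about 8 N at the grip when tight; it holds properly below 0.25.
- grip (a point): Middle of the black upright grip at the crank's end: 24 mm across, from 40 mm below to 38 mm above this point, plain, 120 mm from the stand's axis. In the stand's frame it lies in the direction pi - 0.5 + joint angle from +x (locked leaning to +y, unlocked to -y; always on the robot's side). The crank bar, 13 mm thick, runs 30 mm below this point.
- vise: Red pipe vice fixed to the bench, base 130 by 110 mm, 335 mm tall, with the blue pipe it holds: 40 mm across, running 0.5 m along the vice's +y over the stand to a heavy ball valve. Origin: centre of the base's underside. The stand stands 0.22 to 0.30 m along +y, under the pipe. It is clamped off level by an unknown slope up to 0.05 rad, sags, and gives 1 mm for every 8 to 16 N at the saddle.
- jaws (a point): The pipe's axis in the middle of the vice jaws, 232 mm above the bench. If the pipe were level, its underside would lie 20 mm below this height all along; over the stand it is really up to 15 mm higher or 17 mm lower.
- elbow: Loose blue elbow fitting, 54 mm high, beside the stand. Origin on the bench.
- tee: Loose blue tee fitting, 54 mm high, 100 mm long. Origin on the bench.
- coupling: Loose blue sleeve standing on end, 54 mm across, 56 mm high. Origin on the bench.
- adapter: Loose ribbed blue adapter with a steel ring, 86 mm across, 62 mm high. Origin on the bench.
- pipe_cutter: Loose red pipe cutter, about 260 mm long, 24 mm high. Origin on the bench.
- offcut: Loose blue pipe offcut lying on the bench, 40 mm across, 200 mm long. Origin on the bench, under its middle.
- tape_measure: Loose yellow tape measure, 70 by 38 by 64 mm. Origin on the bench.
There are look-alikes about, which are no part of the job. Leave any green or purple look-alike of the stand alone.

How it is judged:
By the outcome, as a careful person would: the job done as asked, in the order asked, and still so for the second after the job is handed in, with the robot touching nothing.
It also fails if it takes over 70 s, if anything falls off the work surface, if the arm or the gripper's body presses on something with over 40 N, if the wrist force passes 120 N, or if a joint passes its speed limit or range.

### The arm

A 7-joint arm with a two-finger parallel gripper is mounted at the origin on the work surface. World frame = base frame: x ahead of the robot, y to its left, z up, the work surface at z = 0. Lengths are in m, angles in rad, forces in N, time in s.
With the tool pointing down it reaches from about 0.425 to 0.875 m from the base axis. Payload 4.7 kg.
Tool frame: the origin (TCP) lies between the finger pads; the fingertips stand 14 mm ahead of it and the grasp point (between the pads) lies 5 mm behind it; z points along the fingers, y is the line along which they close (so a half turn about z gives the same grasp; the last joint's range is limited). The gripper opens to 87 mm and grips with 3 to 60 N. Pads are 19 mm wide; open, the fingers measure 117 mm over their backs; the gripper's body (75 mm by 190 mm) begins 51 mm behind the grasp point.
Start: joints at [1.161, 0.321, -0.07, 1.45, 0.023, 1.371, -0.057], TCP at [0.267, -0.593, 0.237] pointing down, gripper open.
Joint ranges: [-2.86, 2.86], [-0.3, 2.09], [-1.38, 1.24], [0.06, 2.45], [-1.56, 4.7], [0.09, 2.05], [-2.69, 2.69]. Speed limits (rad/s): [2.57, 2.57, 3.14, 3.14, 3.14, 3.14, 3.14].

### API

Orientations are given as a rotation vector (axis times angle).
In Python, from bench import ctrl gives the robot as it stands.
- The arm moves only by the tool step_arm, never from a script. Its argument "commands" is a list of rows, each an object with "travel": the shift along the tool's x, y, z in m, a list of three; "turn": the turn, a rotation vector about the tool's x, y, z in degrees, a list of three. A call has 1 to 5 rows; each row is the pose to reach, as a shift and turn from the pose commanded when the call began, along the tool's axes at that moment; what a row does not reach only later rows make up. A row lasts 1/10 s, in which the tool goes at most 50 mm and 8.59 degrees, less where a joint would pass 70% of its speed; a pose out of reach is approached as far as the arm can. A call with a gripper value outside its range is refused whole. "gripper" is the opening, from 0 (shut) to 1 (fully open), set as the call begins (left out, the last holds). The fingers move at their own pace and stop on an object; "force" is the grip in N (left out, the last holds). Time passes only in rows, so rows that repeat a pose let the fingers close. It gives the time, the measured TCP pose, the force, the opening and the grip force at its end, in the units of the state.
- ctrl.get_state(): the state, without advancing time (a new reading comes with each control period).
- ctrl.get_image(name): name is "side" or "top" or "wrist"; returns the picture (384x512x3 uint8, red, green, blue); there is no depth.
- ctrl.camera_model(name): a dict with "fx", "fy", "cx", "cy" (pixels), "k1" (the pictures are not rectified: a ray, as slopes to the right and down, at radius r is drawn at 1 + k1 r^2 times it, then the intrinsics apply), "R" (3x3) and "t" (3): a world point X has camera coordinates R X + t; the wrist camera has in their place "T_tool_cam" (4x4, takes a point from camera to tool coordinates, whose origin is the TCP and whose axes are the flange's). Camera axes: x right, y down, z forward; pixel columns grow to the right and rows downward; lengths in m; the calibration is good to about 2 mm. A picture is of the moment at which its call begins: read the wrist's pose just before it. camera_model takes no time and is no camera call.
- ctrl.close_job(): hands the job in; it is judged then, once.
The state is a dict: "time": time; "joint_positions": joint angles; "qd": joint speeds; "joint_torque": joint torques, N m; "position": TCP position; "tool_rot": TCP orientation; "ft_force": force on the tool from outside, world axes, zero at the start; "torque": the same for the moment, N m; "grip_width": opening from 0.0 (shut) to 1.0 (fully open); "grip_force": force on a finger pad.
Only numpy, scipy, OpenCV 4.12 (cv2) and the standard library are available. Lean on these libraries where they do the work, as an engineer would, in place of code of your own. Each camera call takes 0.05 s, during which the arm holds its last target. There are 200 camera calls.

## Working session

There is one attempt and no reset: what is moved stays moved. The work goes in short steps, Python scripts to look and compute and a tool call to move; the robot and the scene stay as the last step left them, time stands still between calls to the robot, and variables do not carry over. Pictures are saved under pics/ and viewed, at most 12 in all, crops included, and the job is handed in when it is done.

Besides the shell and the picture viewer there is one more tool, called after ">>>" by a JSON object that holds its "fn" and its "kwargs", one argument or row to a line. step_arm: Moves the arm, as the interface text tells. Its arguments: {"type":"object","properties":{"commands":{"type":"array"},"gripper":{"type":"number"},"force":{"type":"number"}},"required":["commands"]}

```bash
mkdir -p pics; ls; python3 - <<'E'
from bench import ctrl
import cv2,numpy as np
for n in("side","top"):
    im=ctrl.get_image(n); cv2.imwrite(f"pics/{n}0.png",im[:,:,::-1]); m=ctrl.camera_model(n)
    print(n,m['fx'],m['cx'],m['cy'],m['k1'],(-np.array(m['R']).T@m['t']).round(3),np.array(m['R']).round(2).tolist())
s=ctrl.get_state(); print({k:np.round(v,3) for k,v in s.items()})
print(ctrl.camera_model("wrist"))
E
```

```text
pics
side 422.27939056101536 247.715303538216 198.3659731737098 0.018459090994249003 [-0.137  0.843  1.126] [[-0.81, -0.59, -0.01], [-0.39, 0.55, -0.73], [0.43, -0.59, -0.68]]
top 379.37368343259686 251.9826818242379 197.91959800263186 -0.08420331268319525 [0.328 0.026 1.19 ] [[0.01, -1.0, 0.01], [-0.99, -0.02, -0.16], [0.16, -0.01, -0.99]]
{'time': np.float64(0.1), 'joint_positions': array([ 1.161,  0.322, -0.07 ,  1.452,  0.023,  1.371, -0.057]), 'qd': array([ 0.001, -0.003,  0.002, -0.003,  0.002, -0.001,  0.001]), 'joint_torque': array([-0.0000e+00, -4.9257e+01, -4.0600e-01, -3.1340e+01, -6.4000e-02,
        4.0000e-02,  0.0000e+00]), 'position': array([ 0.267, -0.592,  0.236]), 'tool_rot': array([-3.07e+00, -6.60e-01,  1.00e-03]), 'ft_force': array([ 0.472,  0.516, -0.385]), 'torque': array([-0.027, -0.001,  0.054]), 'grip_force': np.float64(0.0), 'grip_width': np.float64(1.0)}
{'fx': 304.70938131184283, 'fy': 304.70938131184283, 'cx': 253.94620306188068, 'cy': 192.34323413299597, 'k1': 0.018455371194971867, 'T_tool_cam': array([[ 1.07859629e-03, -9.64263107e-01, -2.64944327e-01,
         7.23509664e-02],
       [ 9.99999332e-01,  9.29698687e-04,  6.87395065e-04,
        -1.38969999e-03],
       [-4.16511308e-04, -2.64944891e-01,  9.64263466e-01,
        -1.48664476e-01],
       [ 0.00000000e+00,  0.00000000e+00,  0.00000000e+00,
         1.00000000e+00]])}
```

View pics/side0.png

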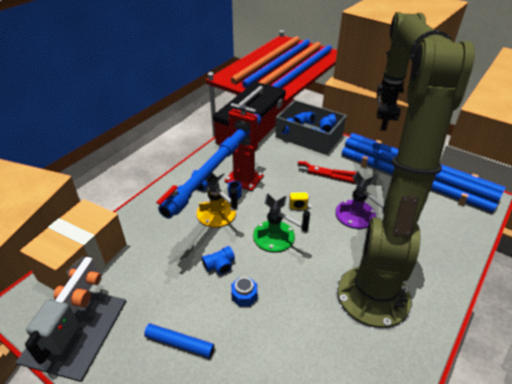

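View pics/top0.png

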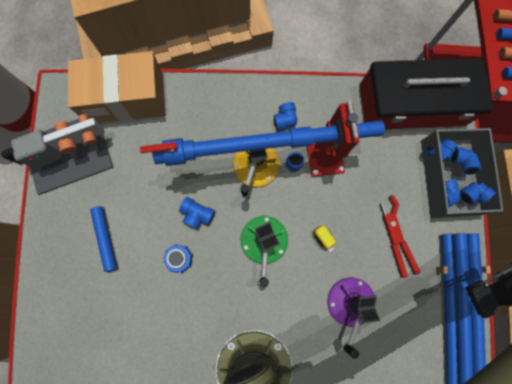

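The side view shows the yellow stand at about (216,212) under the blue pipe. In the top view its base is at about (257,168) and the grip at about (246,190). The green and purple stands are decoys.

```bash
cat > h.py <<'E'
import cv2,numpy as np
from scipy.spatial.transform import Rotation as Ro
from bench import ctrl
def ray(n,u,v,st=None):
    m=ctrl.camera_model(n); d=np.array([(u-m['cx'])/m['fx'],(v-m['cy'])/m['fy']]); x=d.copy()
    for _ in range(20): x=d/(1+m['k1']*(x@x))
    x=np.r_[x,1]
    if 'R' in m:
        R=np.array(m['R']); return -R.T@np.array(m['t']), R.T@x/np.linalg.norm(x)
    T=np.array(m['T_tool_cam']); Rt=Ro.from_rotvec(st['tool_rot']).as_matrix()
    return np.array(st['position'])+Rt@T[:3,3], Rt@T[:3,:3]@x/np.linalg.norm(x)
def plane(r,z): return r[0]+r[1]*(z-r[0][2])/r[1][2]
def tri(rs):
    A=0;b=0
    for o,d in rs: P=np.eye(3)-np.outer(d,d); A=A+P; b=b+P@o
    X=np.linalg.solve(A,b); return X,[np.linalg.norm((np.eye(3)-np.outer(d,d))@(X-o)) for o,d in rs]
E
python3 - <<'E'
from h import *
a=cv2.imread('pics/side0.png')[160:240,170:270]; b=cv2.imread('pics/top0.png')[125:205,210:310]
cv2.imwrite('pics/crop1.png',np.hstack([cv2.resize(x,(400,320),interpolation=cv2.INTER_CUBIC) for x in(a,b)]))
for n in('top','side'):
    im=cv2.imread(f'pics/{n}0.png'); h=cv2.cvtColor(im,cv2.COLOR_BGR2HSV)
    m=cv2.inRange(h,(18,120,80),(32,255,255)); 
    N,l,s,c=cv2.connectedComponentsWithStats(m)
    for i in range(1,N):
        if s[i,4]>60:
            hull=cv2.convexHull(np.argwhere(l==i)[:,::-1].astype(np.int32)); e=cv2.fitEllipse(hull)
            print(n,s[i],c[i].round(1),np.round(e[0],1),np.round(e[1],1),plane(ray(n,*e[0]),.01).round(4))
E
```

```text
top [250 148  29  39 578] [266.2 169.7] [264.8 168.3] [24.9 42.3] [ 0.6145 -0.026   0.01  ]
top [233 151  18  33 385] [241.4 165.2] [242.  165.8] [17.5 33.1] [0.6215 0.0468 0.01  ]
top [314 226  22  23 283] [324.6 236.5] [324.1 237.1] [16.7 24.9] [ 0.3981 -0.213   0.01  ]
side [ 347    0  117   30 1699] [407.4   8.6] [433.4  13.7] [ 29.5 175.3] [ 0.6324 -2.496   0.01  ]
side [ 463   49   49   74 2022] [494.8  90.2] [568.3  68.2] [ 87.1 212.8] [-0.2688 -2.0604  0.01  ]
side [   0  161   68   83 2841] [ 22.4 193.5] [122.7 182.9] [24.9 72.6] [1.0437 0.0892 0.01  ]
side [290 192  19  17 191] [298.2 198.1] [298.1 200.5] [18.9 22.7] [ 0.4099 -0.2327  0.01  ]
side [ 62 200  54  34 947] [ 88.5 216.3] [ 88.5 216.2] [30.5 51.9] [1.0022 0.2933 0.01  ]
side [196 200  40  28 684] [215.5 214.8] [215.4 212.8] [28.2 39.6] [0.6278 0.0054 0.01  ]
side [  23  229   58   39 1203] [ 51.5 248.1] [ 51.4 247.7] [36.5 60.2] [0.9821 0.4673 0.01  ]
```

View pics/crop1.png

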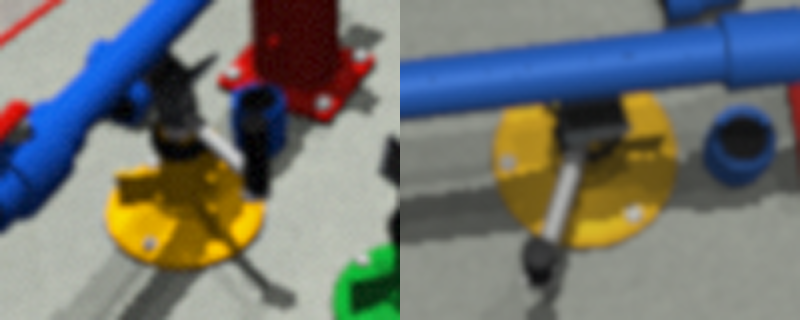

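The crops show the grip at side pixel (234,199) and top pixel (245,190). The crank is grey and the base is partly hidden. The pipe crosses the top view's rows at about 125+80/4.

```bash
python3 - <<'E'
from h import *
print('grip',tri([ray('top',245,190.3),ray('side',234.3,199.2)]))
print('griptop',tri([ray('top',245,186.5),ray('side',235.2,190)]))
im=cv2.imread('pics/top0.png'); h=cv2.cvtColor(im,cv2.COLOR_BGR2HSV)
m=cv2.inRange(h,(18,120,60),(32,255,255))[140:200,225:290]
c=cv2.convexHull(np.argwhere(m>0)[:,::-1].astype(np.int32))[:,0]+[225,140]
# circle fit on base-top plane using lower arc
P=np.array([plane(ray('top',*p),.01)[:2] for p in c if p[1]>152])
from scipy.optimize import least_squares
f=least_squares(lambda q:np.hypot(*(P-q).T)-.075,[.62,.01],loss='soft_l1',f_scale=.003); print('base',f.x,(f.fun*1e3).round(1))
im=cv2.imread('pics/side0.png'); h=cv2.cvtColor(im,cv2.COLOR_BGR2HSV)
m=cv2.inRange(h,(18,120,60),(32,255,255))[195:232,190:240]
c=cv2.convexHull(np.argwhere(m>0)[:,::-1].astype(np.int32))[:,0]+[190,195]
P=np.array([plane(ray('side',*p),.01)[:2] for p in c if p[1]>205])
f=least_squares(lambda q:np.hypot(*(P-q).T)-.075,[.62,.01],loss='soft_l1',f_scale=.003); print('base side',f.x,(f.fun*1e3).round(1))
# pipe edges in top view cols 200,240,270,300
im=cv2.imread('pics/top0.png'); h=cv2.cvtColor(im,cv2.COLOR_BGR2HSV); m=cv2.inRange(h,(100,120,60),(125,255,255))
for u in(200,215,230,245,260,275):
    r=np.where(m[130:165,u])[0]+130; print(u,r.min(),r.max(),plane(ray('top',u,r.mean()),.232).round(4))
E
```

```text
grip (array([0.51316813, 0.03405206, 0.1634867 ]), [np.float64(0.0013320902315200462), np.float64(0.0013320902315200672)])
griptop (array([0.51316005, 0.03234682, 0.20431845]), [np.float64(0.004498005665028661), np.float64(0.00449800566502847)])
base [0.62996995 0.00278082] [-1.1 -0.7 -0.6 -0.6 -0.6 -0.6 -0.3  0.2  0.1  0.8 -0.4 -1.6 -1.1 -1.5
 -1.9 -2.6 -2.5 -2.2]
base side [0.62772641 0.00248308] [-1.5 -1.   0.5 -0.2  1.4  1.5 -0.5 -0.6 -0.2 -2.  -1.9 -0.4  0.2 -2.5]
200 142 155 [0.6112 0.1537 0.232 ]
215 140 153 [0.6172 0.1146 0.232 ]
230 138 151 [0.6232 0.0755 0.232 ]
245 136 149 [0.6293 0.0363 0.232 ]
260 135 149 [ 0.6314 -0.003   0.232 ]
275 133 146 [ 0.639  -0.0424  0.232 ]
```

```bash
cat >> h.py <<'E'
def to(p,yaw,st=None):
    "travel and turn (deg) to world TCP p, tool down with tool x at yaw"
    st=st or ctrl.get_state(); R=Ro.from_rotvec(st['tool_rot'])
    G=Ro.from_matrix(np.c_[[np.cos(yaw),np.sin(yaw),0],[np.sin(yaw),-np.cos(yaw),0],[0,0,-1]])
    print('travel',(R.inv().apply(np.array(p)-st['position'])).round(4),'turn',(R.inv()*G).as_rotvec(True).round(2))
C=np.array([.629,.0026])
def arc(phi,r=.12,c=C): return c+r*np.array([np.cos(np.pi+phi),np.sin(np.pi+phi)])
E
python3 - <<'E'
from h import *
to([.513,.034,.34],-.263)
E
```

```text
travel [ 0.4816 -0.4698 -0.1037] turn [-0.09  0.04 39.35]
```

>>> {"fn": "step_arm", "kwargs": {
  "commands": [
    {"travel": [0,0,-0.05],"turn": [0,0,0]},
    {"travel": [0,0,-0.1],"turn": [0,0,0]},
    {"travel": [0.48,-0.47,-0.104],"turn": [0,0,39.4]},
    {"travel": [0.48,-0.47,-0.104],"turn": [0,0,39.4]},
    {"travel": [0.48,-0.47,-0.104],"turn": [0,0,39.4]}
  ],
  "gripper": 1
}}

```text
time: 0.6
position: [0.3221, -0.4516, 0.3373]
tool_rot: [-3.141, 0.05, -0.0]
ft_force: [1.5, 0.7, 0.3]
grip_width: 1.0
grip_force: 0.0
```

```bash
python3 - <<'E'
from h import *
to([.513,.034,.34],-.263); print(ctrl.get_state()['joint_positions'])
E
```

```text
travel [ 0.1753 -0.4914 -0.0026] turn [-1.000e-02 -1.000e-02  1.325e+01]
[ 1.00176044  0.09241818 -0.1063879   1.52415337  0.00956481  1.5255058
 -0.70721296]
```

>>> {"fn": "step_arm", "kwargs": {
  "commands": [
    {"travel": [0.175,-0.49,0],"turn": [0,0,13]},
    {"travel": [0.175,-0.49,0],"turn": [0,0,13]},
    {"travel": [0.175,-0.49,0],"turn": [0,0,13]},
    {"travel": [0.175,-0.49,0],"turn": [0,0,13]},
    {"travel": [0.175,-0.49,0],"turn": [0,0,13]}
  ]
}}

```text
time: 1.1
position: [0.4112, -0.2193, 0.3372]
tool_rot: [3.116, -0.395, -0.0]
ft_force: [1.4, 0.2, 0.6]
grip_width: 0.999
grip_force: 0.0
```

```bash
python3 - <<'E'
from h import *
to([.513,.034,.34],-.263); print(ctrl.get_state()['joint_positions'])
E
```

```text
travel [ 0.0355 -0.2707 -0.0029] turn [0.02 0.01 0.64]
[ 0.78538129 -0.09415175 -0.3238927   1.70616713 -0.02957642  1.52482429
 -1.35846887]
```

>>> {"fn": "step_arm", "kwargs": {
  "commands": [
    {"travel": [0.035,-0.27,0],"turn": [0,0,0.5]},
    {"travel": [0.035,-0.27,0],"turn": [0,0,0.5]},
    {"travel": [0.035,-0.27,0],"turn": [0,0,0.5]},
    {"travel": [0.035,-0.27,0],"turn": [0,0,0.5]},
    {"travel": [0.035,-0.27,0],"turn": [0,0,0.5]}
  ]
}}

```text
time: 1.6
position: [0.5041, 0.0125, 0.3374]
tool_rot: [3.114, -0.409, 0.0]
ft_force: [0.8, 0.1, 0.1]
grip_width: 1.002
grip_force: 0.0
```

>>> {"fn": "step_arm", "kwargs": {
  "commands": [
    {"travel": [0.006,-0.03,0],"turn": [0,0,0.5]},
    {"travel": [0.006,-0.03,0],"turn": [0,0,0.5]},
    {"travel": [0.006,-0.03,0],"turn": [0,0,0.5]}
  ]
}}

```text
time: 1.9
position: [0.5172, 0.0382, 0.3369]
tool_rot: [3.113, -0.419, -0.002]
ft_force: [0.3, -0.2, 0.3]
grip_width: 0.999
grip_force: 0.0
```

```bash
python3 - <<'E'
from h import *
s=ctrl.get_state(); im=ctrl.get_image('wrist'); cv2.imwrite('pics/w1.png',im[:,:,::-1])
np.save('w1.npy',np.r_[s['position'],s['tool_rot']])
to([.513,.034,.34],-.263,s); print(s['position'],s['joint_positions'])
E
```

```text
travel [-0.0029  0.0052 -0.0031] turn [ 0.04  0.07 -0.27]
[0.51721399 0.03823296 0.33688191] [ 0.51461399  0.04037778 -0.65491656  1.58769229  0.02480516  1.52322284
 -1.9795825 ]
```

View pics/w1.png

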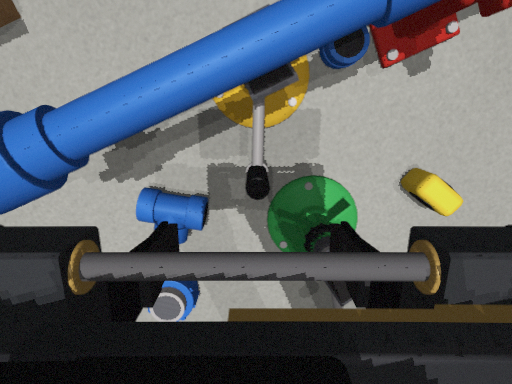

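The wrist view shows the grip centred near (257,181) with its top cap near (257,189). The bar runs up to the saddle at about (270,85), and the pipe passes diagonally above it.

```bash
python3 - <<'E'
from h import *
w=np.load('w1.npy'); s=dict(position=w[:3],tool_rot=w[3:])
im=cv2.imread('pics/w1.png'); g=im.max(2); m=(g<45).astype(np.uint8); m[:155]=0;m[205:]=0;m[:,:235]=0;m[:,280:]=0
N,l,st,c=cv2.connectedComponentsWithStats(m); i=1+st[1:,4].argmax(); print(st[i],c[i])
u,v=c[i]
print(tri([ray('top',245,190.3),ray('side',234.3,199.2),ray('wrist',u,v,s)]))
print(plane(ray('wrist',u,v,s),.163), 'cap',plane(ray('wrist',u,st[i,1]+st[i,3]-1,s),.2))
to([.5135,.034,.165],-.263)
E
```

```text
[246 166  24  34 649] [257.07550077 182.42989214]
(array([0.51193546, 0.03565997, 0.16596987]), [np.float64(0.0021564678334867796), np.float64(0.001530847032301994), np.float64(0.0015326525272140227)])
[0.51065173 0.03724595 0.163     ] cap [0.503288  0.0396689 0.2      ]
travel [-0.0026  0.0036  0.172 ] turn [ 0.06  0.05 -0.41]
```

```bash
python3 - <<'E'
from h import *
to([.512,.0355,.166],-.275)
E
```

```text
travel [-0.0044  0.0026  0.171 ] turn [0.06 0.05 0.28]
```

>>> {"fn": "step_arm", "kwargs": {
  "commands": [
    {"travel": [-0.0044,0.0026,0.05],"turn": [0,0,0.3]},
    {"travel": [-0.0044,0.0026,0.09],"turn": [0,0,0.3]},
    {"travel": [-0.0044,0.0026,0.13],"turn": [0,0,0.3]},
    {"travel": [-0.0044,0.0026,0.16],"turn": [0,0,0.3]},
    {"travel": [-0.0044,0.0026,0.171],"turn": [0,0,0.3]}
  ]
}}

```text
time: 2.45
position: [0.51, 0.0342, 0.1632]
tool_rot: [3.11, -0.435, -0.009]
ft_force: [0.0, 0.1, 0.4]
grip_width: 1.003
grip_force: 0.0
```

>>> {"fn": "step_arm", "kwargs": {
  "commands": [
    {"travel": [0,0,0],"turn": [0,0,0]},
    {"travel": [0,0,0],"turn": [0,0,0]},
    {"travel": [0,0,0],"turn": [0,0,0]},
    {"travel": [0,0,0],"turn": [0,0,0]}
  ],
  "gripper": 0,
  "force": 30
}}

```text
time: 2.85
position: [0.5136, 0.0367, 0.168]
tool_rot: [3.112, -0.43, 0.004]
ft_force: [-0.5, 0.9, -0.2]
grip_width: 0.719
grip_force: 0.0
```

>>> {"fn": "step_arm", "kwargs": {
  "commands": [
    {"travel": [0,0,0],"turn": [0,0,0]},
    {"travel": [0,0,0],"turn": [0,0,0]},
    {"travel": [0,0,0],"turn": [0,0,0]}
  ]
}}

```text
time: 3.15
position: [0.5126, 0.0368, 0.1666]
tool_rot: [3.112, -0.429, 0.0]
ft_force: [-0.3, -0.3, 0.2]
grip_width: 0.452
grip_force: 0.0
```

```bash
python3 - <<'E'
from h import *
s=ctrl.get_state();im=ctrl.get_image('wrist'); t=ctrl.get_image('side')
cv2.imwrite('pics/w2.png',np.hstack([cv2.resize(im[:,:,::-1],(400,300)),cv2.resize(t[140:245,150:290,::-1],(400,300),interpolation=cv2.INTER_CUBIC)]))
print({k:np.round(s[k],3).tolist() for k in('position','tool_rot','ft_force','torque','joint_positions')})
E
```

```text
{'position': [0.513, 0.037, 0.167], 'tool_rot': [3.112, -0.429, 0.0], 'ft_force': [-0.346, -0.341, 0.227], 'torque': [0.03, 0.011, -0.025], 'joint_positions': [0.5, 0.124, -0.661, 1.857, 0.082, 1.188, -2.033]}
```

View pics/w2.png

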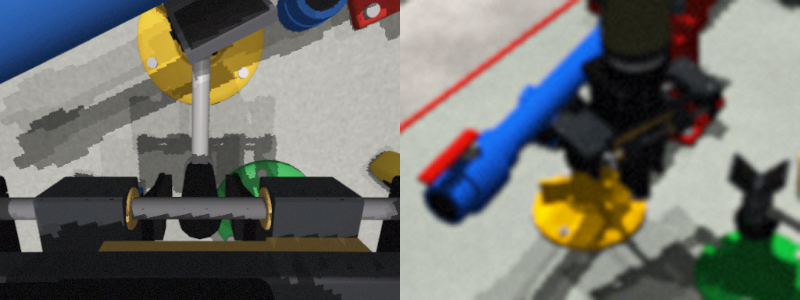

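The wrist view shows the grip centred between the fingers at about (200,200), so I'll close fully.

>>> {"fn": "step_arm", "kwargs": {
  "commands": [
    {"travel": [0,0,0],"turn": [0,0,0]},
    {"travel": [0,0,0],"turn": [0,0,0]},
    {"travel": [0,0,0],"turn": [0,0,0]},
    {"travel": [0,0,0],"turn": [0,0,0]}
  ],
  "gripper": 0,
  "force": 30
}}

```text
time: 3.65
position: [0.5124, 0.0367, 0.1664]
tool_rot: [3.112, -0.43, -0.0]
ft_force: [0.6, -0.3, -0.1]
grip_width: 0.268
grip_force: 30.0
```

```bash
python3 - <<'E'
from h import *
s=ctrl.get_state()
p=s['position'];R=Ro.from_rotvec(s['tool_rot']);yaw=np.arctan2(*R.as_matrix()[1::-1,0]);g=p[:2]-C
print(p,s['ft_force'],s['torque'],'yaw',yaw,'phi',np.arctan2(g[1],g[0]),np.hypot(*g))
ph0=np.arctan2(-g[1],-g[0])
# arc rows in tool axes (rotation about the stand axis), steps .1 rad
for a in np.arange(.1,1.01,.1):
    Rz=np.array([[np.cos(a),-np.sin(a)],[np.sin(a),np.cos(a)]]); d=C+Rz@g-p[:2]
    print(round(a,1),R.inv().apply([*d,0]).round(4),round(-np.degrees(a),1))
E
```

```text
[0.5124425  0.03666737 0.16642317] [ 0.61507407 -0.29231231 -0.11702578] [-0.03830634  0.07398145  0.00292678] yaw -0.27454967865288493 phi 2.857233803750168 0.121434080416031
0.1 [0.0005 0.0121 0.    ] -5.7
0.2 [0.0022 0.0241 0.    ] -11.5
0.3 [0.0051 0.0359 0.    ] -17.2
0.4 [0.0091 0.0474 0.    ] -22.9
0.5 [0.0143 0.0584 0.    ] -28.6
0.6 [0.0205 0.0688 0.    ] -34.4
0.7 [0.0278 0.0785 0.    ] -40.1
0.8 [0.036  0.0875 0.    ] -45.8
0.9 [0.045  0.0956 0.    ] -51.6
1.0 [0.0548 0.1027 0.    ] -57.3
```

>>> {"fn": "step_arm", "kwargs": {
  "commands": [
    {"travel": [0.0005,0.012,0],"turn": [0,0,-5.7]},
    {"travel": [0.0022,0.0241,0],"turn": [0,0,-11.5]},
    {"travel": [0.0051,0.0359,0],"turn": [0,0,-17.2]},
    {"travel": [0.0091,0.0474,0],"turn": [0,0,-22.9]},
    {"travel": [0.0091,0.0474,0],"turn": [0,0,-22.9]}
  ],
  "force": 40
}}

```text
time: 4.15
position: [0.5083, -0.0124, 0.1656]
tool_rot: [-3.135, -0.194, 0.001]
ft_force: [2.2, 1.7, -5.6]
grip_width: 0.268
grip_force: 40.0
```

```bash
cat >> h.py <<'E'
def rep():
    s=ctrl.get_state(); p=s['position'];R=Ro.from_rotvec(s['tool_rot']);yaw=np.arctan2(*R.as_matrix()[1::-1,0]);g=p[:2]-C
    phi=np.arctan2(-g[1],-g[0])
    print('t',s['time'],'p',p.round(4),'F',s['ft_force'].round(1),'M',s['torque'].round(2),'yaw %.3f phi %.3f r %.4f'%(yaw,phi,np.hypot(*g)),'grip',s['grip_width'],'q7',s['joint_positions'][6].round(2))
    for a in (-1,-.9,-.8,-.7,-.6,-.5,-.4,-.3,-.2,-.1,.1,.2,.3,.4):
        Rz=np.array([[np.cos(a),-np.sin(a)],[np.sin(a),np.cos(a)]]); d=C+Rz@g-p[:2]
        print(round(a,1),R.inv().apply([*d,0])[:2].round(4),round(-np.degrees(a),1),end=' | ')
E
python3 -c "from h import *;rep()"
```

```text
t 4.15 p [ 0.5083 -0.0124  0.1656] F [ 2.2  1.7 -5.6] M [ 0.12 -0.38  0.18] yaw 0.124 phi 0.124 r 0.1217 grip 0.26753459764968945 q7 -1.53
-1 [ 0.0559 -0.1024] 57.3 | -0.9 [ 0.046  -0.0953] 51.6 | -0.8 [ 0.0369 -0.0873] 45.8 | -0.7 [ 0.0286 -0.0784] 40.1 | -0.6 [ 0.0212 -0.0687] 34.4 | -0.5 [ 0.0149 -0.0583] 28.6 | -0.4 [ 0.0096 -0.0474] 22.9 | -0.3 [ 0.0054 -0.036 ] 17.2 | -0.2 [ 0.0024 -0.0242] 11.5 | -0.1 [ 0.0006 -0.0121] 5.7 | 0.1 [0.0006 0.0121] -5.7 | 0.2 [0.0024 0.0242] -11.5 | 0.3 [0.0054 0.036 ] -17.2 | 0.4 [0.0096 0.0474] -22.9 |
```

>>> {"fn": "step_arm", "kwargs": {
  "commands": [
    {"travel": [0.0006,0.0121,0],"turn": [0,0,-5.7]},
    {"travel": [0.0024,0.0242,0],"turn": [0,0,-11.5]},
    {"travel": [0.0054,0.036,0],"turn": [0,0,-17.2]},
    {"travel": [0.0096,0.0474,0],"turn": [0,0,-22.9]},
    {"travel": [0.0096,0.0474,0],"turn": [0,0,-22.9]}
  ]
}}

```text
time: 4.65
position: [0.523, -0.0581, 0.1652]
tool_rot: [-3.034, -0.81, 0.004]
ft_force: [-3.4, 0.2, -5.8]
grip_width: 0.271
grip_force: 40.0
```

```bash
python3 -c "
from h import *
rep()
a=ctrl.get_image('side'); b=ctrl.get_image('wrist')
cv2.imwrite('pics/u.png',np.hstack([cv2.resize(b[:,:,::-1],(400,300)),cv2.resize(a[140:245,150:290,::-1],(400,300),interpolation=cv2.INTER_CUBIC)]))"
```

```text
t 4.65 p [ 0.523  -0.0581  0.1652] F [-3.4  0.2 -5.8] M [-0.38  0.28  0.1 ] yaw 0.522 phi 0.520 r 0.1222 grip 0.27142903138648355 q7 -1.07
-1 [ 0.0563 -0.1027] 57.3 | -0.9 [ 0.0464 -0.0956] 51.6 | -0.8 [ 0.0372 -0.0876] 45.8 | -0.7 [ 0.0289 -0.0787] 40.1 | -0.6 [ 0.0215 -0.0689] 34.4 | -0.5 [ 0.0151 -0.0585] 28.6 | -0.4 [ 0.0097 -0.0476] 22.9 | -0.3 [ 0.0055 -0.0361] 17.2 | -0.2 [ 0.0025 -0.0243] 11.5 | -0.1 [ 0.0006 -0.0122] 5.7 | 0.1 [0.0006 0.0122] -5.7 | 0.2 [0.0024 0.0243] -11.5 | 0.3 [0.0054 0.0361] -17.2 | 0.4 [0.0096 0.0476] -22.9 |
```

View pics/u.png

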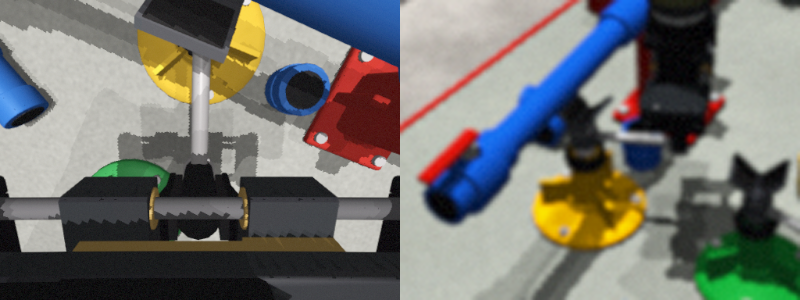

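The left (wrist) view shows the stand unlocked with the grip held. The right (side) view shows a clear gap between the saddle, at about (580,120), and the pipe. Next I'll estimate the pipe height.

```bash
python3 - <<'E'
from h import *
def mask(n):
    h=cv2.cvtColor(cv2.imread(f'pics/{n}0.png'),cv2.COLOR_BGR2HSV); return cv2.inRange(h,(100,120,50),(125,255,255))
mt=mask('top'); ms=mask('side')
L=[(u,np.where(mt[128:160,u])[0].mean()+128) for u in range(205,272,5)]
r=[ray('top',*p) for p in L]; n=np.linalg.svd(np.array([x[1] for x in r]))[2][2]; o=r[0][0]
for v in range(155,190,5):
    us=np.where(ms[v,180:245])[0]+180
    # pipe cross-section along the row
    u=(us.min()+us.max())/2; oo,d=ray('side',u,v); t=n@(o-oo)/(n@d); print(v,us.min(),us.max(),len(us),(oo+d*t).round(4))
E
```

```text
155 213 228 16 [ 0.639  -0.0578  0.2365]
160 208 221 14 [ 0.6307 -0.0153  0.2449]
165 203 217 15 [0.6278 0.0125 0.2425]
170 194 212 19 [0.6169 0.0599 0.2573]
175 192 208 17 [0.6189 0.0742 0.2447]
180 188 206 19 [0.621  0.0885 0.2322]
185 181 240 28 [ 0.6838 -0.0416  0.0868]
```

>>> {"fn": "step_arm", "kwargs": {
  "commands": [
    {"travel": [0,0,-0.003],"turn": [0,0,0]},
    {"travel": [0,0,-0.006],"turn": [0,0,0]},
    {"travel": [0,0,-0.008],"turn": [0,0,0]},
    {"travel": [0,0,-0.01],"turn": [0,0,0]},
    {"travel": [0,0,-0.01],"turn": [0,0,0]}
  ]
}}

```text
time: 5.25
position: [0.5227, -0.0575, 0.1763]
tool_rot: [3.034, 0.814, -0.004]
ft_force: [-4.3, -3.3, -10.3]
grip_width: 0.268
grip_force: 40.0
```

>>> {"fn": "step_arm", "kwargs": {
  "commands": [
    {"travel": [0,0,-0.003],"turn": [0,0,0]},
    {"travel": [0,0,-0.005],"turn": [0,0,0]},
    {"travel": [0,0,-0.007],"turn": [0,0,0]},
    {"travel": [0,0,-0.008],"turn": [0,0,0]},
    {"travel": [0,0,-0.008],"turn": [0,0,0]}
  ]
}}

```text
time: 5.75
position: [0.5228, -0.0575, 0.1844]
tool_rot: [3.034, 0.814, -0.004]
ft_force: [-5.4, -3.1, -9.6]
grip_width: 0.271
grip_force: 40.0
```

```bash
python3 -c "
from h import *
print(ctrl.get_state()['ft_force'],ctrl.get_state()['position'])
a=ctrl.get_image('side'); 
cv2.imwrite('pics/u2.png',cv2.resize(a[145:225,170:270,::-1],(750,600),interpolation=cv2.INTER_CUBIC))"
```

```text
[-5.35061361 -3.07891378 -9.64949085] [ 0.5227804  -0.05754845  0.18440919]
```

View pics/u2.png

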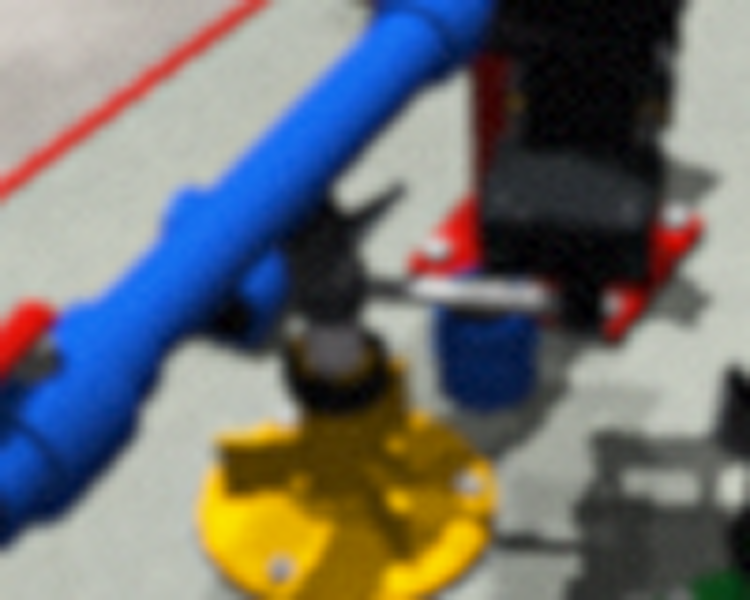

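The saddle's inner tube shows above the collar at about (335,345). The far V wing at (385,200) is still below the pipe, so there's a gap left to close. I'll creep from here.

>>> {"fn": "step_arm", "kwargs": {
  "commands": [
    {"travel": [0,0,-0.0015],"turn": [0,0,0]},
    {"travel": [0,0,-0.003],"turn": [0,0,0]},
    {"travel": [0,0,-0.004],"turn": [0,0,0]},
    {"travel": [0,0,-0.004],"turn": [0,0,0]}
  ]
}}

```text
time: 6.2
position: [0.5228, -0.0575, 0.1884]
tool_rot: [3.034, 0.814, -0.004]
ft_force: [-5.1, -4.3, -10.4]
grip_width: 0.265
grip_force: 40.0
```

>>> {"fn": "step_arm", "kwargs": {
  "commands": [
    {"travel": [0,0,-0.0015],"turn": [0,0,0]},
    {"travel": [0,0,-0.0025],"turn": [0,0,0]},
    {"travel": [0,0,-0.003],"turn": [0,0,0]},
    {"travel": [0,0,-0.003],"turn": [0,0,0]}
  ]
}}

```text
time: 6.6
position: [0.5228, -0.0575, 0.1913]
tool_rot: [-3.034, -0.814, 0.004]
ft_force: [-5.6, -3.7, -11.0]
grip_width: 0.266
grip_force: 40.0
```

>>> {"fn": "step_arm", "kwargs": {
  "commands": [
    {"travel": [0,0,-0.001],"turn": [0,0,0]},
    {"travel": [0,0,-0.002],"turn": [0,0,0]},
    {"travel": [0,0,-0.002],"turn": [0,0,0]}
  ]
}}

```text
time: 6.9
position: [0.5228, -0.0575, 0.1933]
tool_rot: [3.034, 0.815, -0.004]
ft_force: [-4.3, -3.9, -9.9]
grip_width: 0.27
grip_force: 40.0
```

>>> {"fn": "step_arm", "kwargs": {
  "commands": [
    {"travel": [0,0,-0.001],"turn": [0,0,0]},
    {"travel": [0,0,-0.002],"turn": [0,0,0]},
    {"travel": [0,0,-0.002],"turn": [0,0,0]}
  ]
}}

```text
time: 7.2
position: [0.5228, -0.0575, 0.1953]
tool_rot: [3.034, 0.814, -0.004]
ft_force: [-5.8, -3.9, -9.9]
grip_width: 0.269
grip_force: 40.0
```

>>> {"fn": "step_arm", "kwargs": {
  "commands": [
    {"travel": [0,0,-0.001],"turn": [0,0,0]},
    {"travel": [0,0,-0.002],"turn": [0,0,0]},
    {"travel": [0,0,-0.002],"turn": [0,0,0]}
  ]
}}

```text
time: 7.5
position: [0.5228, -0.0575, 0.1973]
tool_rot: [3.034, 0.814, -0.004]
ft_force: [-5.3, -3.4, -10.1]
grip_width: 0.269
grip_force: 40.0
```

```bash
python3 -c "
from h import *
print(ctrl.get_state()['ft_force'],ctrl.get_state()['position'])
a=ctrl.get_image('side'); 
cv2.imwrite('pics/u3.png',cv2.resize(a[145:225,170:270,::-1],(750,600),interpolation=cv2.INTER_CUBIC))"
```

```text
[ -5.34739214  -3.38846341 -10.0667859 ] [ 0.52279718 -0.05753833  0.1973335 ]
```

View pics/u3.png

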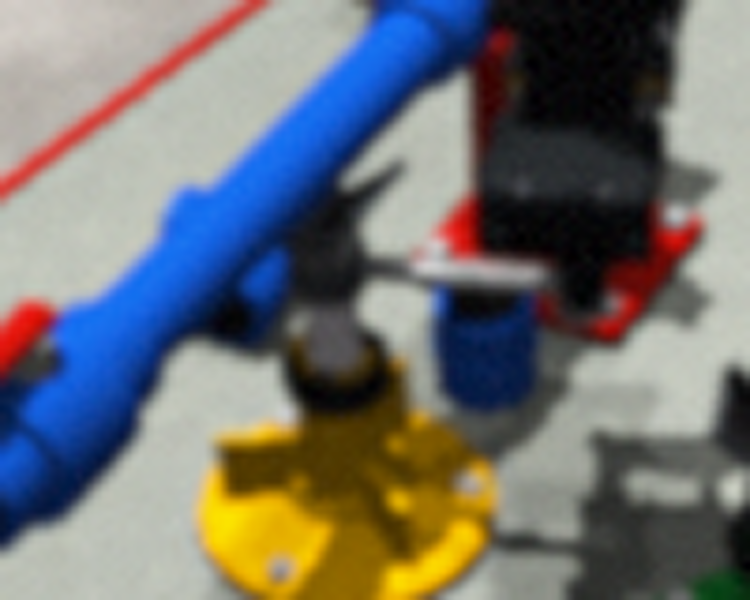

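The saddle has risen with the arm. The near wing tip at (400,165) still clears the pipe, so I'll keep going.

>>> {"fn": "step_arm", "kwargs": {
  "commands": [
    {"travel": [0,0,-0.001],"turn": [0,0,0]},
    {"travel": [0,0,-0.002],"turn": [0,0,0]},
    {"travel": [0,0,-0.003],"turn": [0,0,0]},
    {"travel": [0,0,-0.003],"turn": [0,0,0]}
  ]
}}

```text
time: 7.95
position: [0.5228, -0.0576, 0.2003]
tool_rot: [3.034, 0.814, -0.004]
ft_force: [-4.7, -3.7, -11.0]
grip_width: 0.267
grip_force: 40.0
```

>>> {"fn": "step_arm", "kwargs": {
  "commands": [
    {"travel": [0,0,-0.001],"turn": [0,0,0]},
    {"travel": [0,0,-0.0015],"turn": [0,0,0]},
    {"travel": [0,0,-0.0015],"turn": [0,0,0]}
  ]
}}

```text
time: 8.25
position: [0.5228, -0.0576, 0.2018]
tool_rot: [3.034, 0.814, -0.004]
ft_force: [-4.1, -3.8, -10.6]
grip_width: 0.271
grip_force: 40.0
```

>>> {"fn": "step_arm", "kwargs": {
  "commands": [
    {"travel": [0,0,-0.001],"turn": [0,0,0]},
    {"travel": [0,0,-0.0015],"turn": [0,0,0]},
    {"travel": [0,0,-0.0015],"turn": [0,0,0]}
  ]
}}

```text
time: 8.55
position: [0.5228, -0.0575, 0.2032]
tool_rot: [3.034, 0.815, -0.004]
ft_force: [-5.1, -3.7, -10.6]
grip_width: 0.267
grip_force: 40.0
```

>>> {"fn": "step_arm", "kwargs": {
  "commands": [
    {"travel": [0,0,-0.001],"turn": [0,0,0]},
    {"travel": [0,0,-0.001],"turn": [0,0,0]}
  ]
}}

```text
time: 8.75
position: [0.5228, -0.0575, 0.2043]
tool_rot: [3.034, 0.814, -0.004]
ft_force: [-4.9, -3.4, -11.2]
grip_width: 0.269
grip_force: 40.0
```

>>> {"fn": "step_arm", "kwargs": {
  "commands": [
    {"travel": [0,0,-0.001],"turn": [0,0,0]},
    {"travel": [0,0,-0.001],"turn": [0,0,0]},
    {"travel": [0,0,-0.001],"turn": [0,0,0]}
  ]
}}

```text
time: 9.05
position: [0.5228, -0.0575, 0.2053]
tool_rot: [3.034, 0.814, -0.004]
ft_force: [-5.4, -4.6, -11.0]
grip_width: 0.266
grip_force: 40.0
```

>>> {"fn": "step_arm", "kwargs": {
  "commands": [
    {"travel": [0,0,-0.001],"turn": [0,0,0]},
    {"travel": [0,0,-0.001],"turn": [0,0,0]},
    {"travel": [0,0,-0.001],"turn": [0,0,0]}
  ]
}}

```text
time: 9.35
position: [0.5228, -0.0575, 0.2063]
tool_rot: [3.034, 0.815, -0.004]
ft_force: [-5.2, -3.4, -10.2]
grip_width: 0.27
grip_force: 40.0
```

>>> {"fn": "step_arm", "kwargs": {
  "commands": [
    {"travel": [0,0,-0.001],"turn": [0,0,0]},
    {"travel": [0,0,-0.001],"turn": [0,0,0]},
    {"travel": [0,0,-0.001],"turn": [0,0,0]}
  ]
}}

```text
time: 9.65
position: [0.5228, -0.0576, 0.2073]
tool_rot: [3.034, 0.814, -0.004]
ft_force: [-4.7, -3.7, -10.1]
grip_width: 0.266
grip_force: 40.0
```

>>> {"fn": "step_arm", "kwargs": {
  "commands": [
    {"travel": [0,0,-0.001],"turn": [0,0,0]},
    {"travel": [0,0,-0.001],"turn": [0,0,0]},
    {"travel": [0,0,-0.001],"turn": [0,0,0]}
  ]
}}

```text
time: 9.95
position: [0.5228, -0.0576, 0.2083]
tool_rot: [3.034, 0.814, -0.004]
ft_force: [-4.2, -3.3, -10.1]
grip_width: 0.266
grip_force: 40.0
```

```bash
python3 -c "
from h import *
print(ctrl.get_state()['ft_force'],ctrl.get_state()['position'])
a=ctrl.get_image('side'); 
cv2.imwrite('pics/u4.png',cv2.resize(a[145:225,170:270,::-1],(750,600),interpolation=cv2.INTER_CUBIC))"
```

```text
[ -4.16806008  -3.34131313 -10.09186976] [ 0.52281356 -0.05755941  0.20831725]
```

View pics/u4.png

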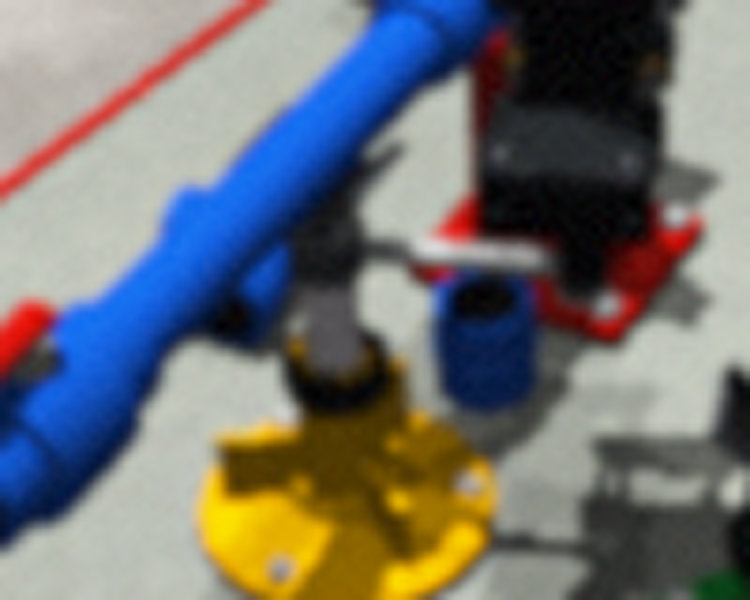

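The far wing now peeks over the pipe at (265,125) and the near wing is at (395,150), so contact is close. I'll go on in 1 mm steps.

>>> {"fn": "step_arm", "kwargs": {
  "commands": [
    {"travel": [0,0,-0.001],"turn": [0,0,0]},
    {"travel": [0,0,-0.001],"turn": [0,0,0]},
    {"travel": [0,0,-0.001],"turn": [0,0,0]}
  ]
}}

```text
time: 10.3
position: [0.5228, -0.0576, 0.2093]
tool_rot: [3.034, 0.814, -0.004]
ft_force: [-4.2, -3.5, -9.2]
grip_width: 0.266
grip_force: 40.0
```

>>> {"fn": "step_arm", "kwargs": {
  "commands": [
    {"travel": [0,0,-0.001],"turn": [0,0,0]},
    {"travel": [0,0,-0.001],"turn": [0,0,0]},
    {"travel": [0,0,-0.001],"turn": [0,0,0]}
  ]
}}

```text
time: 10.6
position: [0.5228, -0.0575, 0.2103]
tool_rot: [3.034, 0.815, -0.004]
ft_force: [-5.2, -4.8, -9.9]
grip_width: 0.268
grip_force: 40.0
```

>>> {"fn": "step_arm", "kwargs": {
  "commands": [
    {"travel": [0,0,-0.001],"turn": [0,0,0]},
    {"travel": [0,0,-0.001],"turn": [0,0,0]},
    {"travel": [0,0,-0.001],"turn": [0,0,0]}
  ]
}}

```text
time: 10.9
position: [0.5228, -0.0575, 0.2113]
tool_rot: [3.034, 0.815, -0.004]
ft_force: [-4.2, -3.9, -10.3]
grip_width: 0.267
grip_force: 40.0
```

>>> {"fn": "step_arm", "kwargs": {
  "commands": [
    {"travel": [0,0,-0.001],"turn": [0,0,0]},
    {"travel": [0,0,-0.001],"turn": [0,0,0]},
    {"travel": [0,0,-0.001],"turn": [0,0,0]}
  ]
}}

```text
time: 11.2
position: [0.5228, -0.0575, 0.2123]
tool_rot: [3.034, 0.814, -0.004]
ft_force: [-5.1, -3.1, -10.1]
grip_width: 0.267
grip_force: 40.0
```

>>> {"fn": "step_arm", "kwargs": {
  "commands": [
    {"travel": [0,0,-0.001],"turn": [0,0,0]},
    {"travel": [0,0,-0.001],"turn": [0,0,0]},
    {"travel": [0,0,-0.001],"turn": [0,0,0]}
  ]
}}

```text
time: 11.5
position: [0.5228, -0.0575, 0.2132]
tool_rot: [3.034, 0.815, -0.004]
ft_force: [-4.5, -3.2, -10.9]
grip_width: 0.266
grip_force: 40.0
```

>>> {"fn": "step_arm", "kwargs": {
  "commands": [
    {"travel": [0,0,-0.001],"turn": [0,0,0]},
    {"travel": [0,0,-0.001],"turn": [0,0,0]},
    {"travel": [0,0,-0.001],"turn": [0,0,0]}
  ]
}}

```text
time: 11.8
position: [0.5228, -0.0575, 0.2137]
tool_rot: [-3.034, -0.814, 0.004]
ft_force: [-4.2, -3.1, -12.5]
grip_width: 0.269
grip_force: 40.0
```

>>> {"fn": "step_arm", "kwargs": {
  "commands": [
    {"travel": [0,0,0],"turn": [0,0,0]},
    {"travel": [0,0,0],"turn": [0,0,0]},
    {"travel": [0,0,0],"turn": [0,0,0]}
  ]
}}

```text
time: 12.1
position: [0.5228, -0.0575, 0.2137]
tool_rot: [-3.034, -0.815, 0.004]
ft_force: [-4.7, -3.1, -13.2]
grip_width: 0.27
grip_force: 40.0
```

>>> {"fn": "step_arm", "kwargs": {
  "commands": [
    {"travel": [0,0,-0.0005],"turn": [0,0,0]},
    {"travel": [0,0,-0.0005],"turn": [0,0,0]},
    {"travel": [0,0,-0.0005],"turn": [0,0,0]}
  ]
}}

```text
time: 12.4
position: [0.5228, -0.0574, 0.2138]
tool_rot: [-3.034, -0.815, 0.004]
ft_force: [-3.6, -3.7, -17.7]
grip_width: 0.269
grip_force: 40.0
```

Net push is about 7 N (10.3 N baseline, now 17.7 N), so the saddle is in light contact. Now I'll lock it, turning clockwise.

>>> {"fn": "step_arm", "kwargs": {
  "commands": [
    {"travel": [0.0006,-0.0122,0],"turn": [0,0,5.7]},
    {"travel": [0.0025,-0.0243,0],"turn": [0,0,11.5]},
    {"travel": [0.0055,-0.0361,0],"turn": [0,0,17.2]},
    {"travel": [0.0097,-0.0476,0],"turn": [0,0,22.9]},
    {"travel": [0.0097,-0.0476,0],"turn": [0,0,22.9]}
  ]
}}

```text
time: 12.9
position: [0.508, -0.0093, 0.2141]
tool_rot: [-3.135, -0.2, 0.001]
ft_force: [0.6, -2.5, -20.7]
grip_width: 0.272
grip_force: 40.0
```

```bash
python3 -c "from h import *;rep()"
```

```text
t 12.9 p [ 0.508  -0.0093  0.2141] F [  0.6  -2.5 -20.7] M [-0.58  0.03 -0.38] yaw 0.127 phi 0.098 r 0.1216 grip 0.27172508035411486 q7 -1.51
-1 [ 0.0589 -0.1006] 57.3 | -0.9 [ 0.0488 -0.0939] 51.6 | -0.8 [ 0.0394 -0.0861] 45.8 | -0.7 [ 0.0309 -0.0775] 40.1 | -0.6 [ 0.0232 -0.068 ] 34.4 | -0.5 [ 0.0166 -0.0578] 28.6 | -0.4 [ 0.011  -0.0471] 22.9 | -0.3 [ 0.0065 -0.0358] 17.2 | -0.2 [ 0.0031 -0.0241] 11.5 | -0.1 [ 0.001  -0.0121] 5.7 | 0.1 [0.0003 0.0122] -5.7 | 0.2 [0.0017 0.0242] -11.5 | 0.3 [0.0044 0.0361] -17.2 | 0.4 [0.0082 0.0476] -22.9 |
```

>>> {"fn": "step_arm", "kwargs": {
  "commands": [
    {"travel": [0,0,0.0004],"turn": [0,0,0]},
    {"travel": [0,0,0.0004],"turn": [0,0,0]},
    {"travel": [0,0,0.0004],"turn": [0,0,0]}
  ]
}}

```text
time: 13.2
position: [0.5081, -0.0107, 0.2141]
tool_rot: [-3.134, -0.199, 0.001]
ft_force: [-1.8, 0.2, -19.6]
grip_width: 0.265
grip_force: 40.0
```

>>> {"fn": "step_arm", "kwargs": {
  "commands": [
    {"travel": [0.001,-0.0121,0],"turn": [0,0,5.7]},
    {"travel": [0.0031,-0.0241,0],"turn": [0,0,11.5]},
    {"travel": [0.0065,-0.0358,0],"turn": [0,0,17.2]},
    {"travel": [0.0065,-0.0358,0],"turn": [0,0,17.2]}
  ]
}}

```text
time: 13.6
position: [0.5099, 0.0263, 0.2141]
tool_rot: [-3.13, 0.271, 0.002]
ft_force: [-1.8, -0.9, -18.9]
grip_width: 0.268
grip_force: 40.0
```

```bash
python3 -c "from h import *;rep()"
```

```text
t 13.6 p [0.5099 0.0263 0.2141] F [ -1.8  -0.9 -18.9] M [-0.18  0.5  -0.08] yaw -0.173 phi -0.196 r 0.1214 grip 0.2681790886497038 q7 -1.88
-1 [ 0.0582 -0.1008] 57.3 | -0.9 [ 0.0482 -0.094 ] 51.6 | -0.8 [ 0.0389 -0.0862] 45.8 | -0.7 [ 0.0304 -0.0775] 40.1 | -0.6 [ 0.0228 -0.068 ] 34.4 | -0.5 [ 0.0162 -0.0579] 28.6 | -0.4 [ 0.0107 -0.047 ] 22.9 | -0.3 [ 0.0063 -0.0357] 17.2 | -0.2 [ 0.003  -0.0241] 11.5 | -0.1 [ 0.0009 -0.0121] 5.7 | 0.1 [0.0003 0.0121] -5.7 | 0.2 [0.0018 0.0242] -11.5 | 0.3 [0.0046 0.036 ] -17.2 | 0.4 [0.0085 0.0475] -22.9 |
```

>>> {"fn": "step_arm", "kwargs": {
  "commands": [
    {"travel": [0.0009,-0.0121,0],"turn": [0,0,5.7]},
    {"travel": [0.0018,-0.018,0],"turn": [0,0,8.5]},
    {"travel": [0.0018,-0.018,0],"turn": [0,0,8.5]},
    {"travel": [0.0018,-0.018,0],"turn": [0,0,8.5]}
  ]
}}

```text
time: 14.0
position: [0.5145, 0.0426, 0.2141]
tool_rot: [-3.101, 0.501, 0.004]
ft_force: [-4.0, 1.2, -19.5]
grip_width: 0.268
grip_force: 40.0
```

```bash
python3 -c "from h import *;rep()"
```

```text
t 14.0 p [0.5145 0.0426 0.2141] F [ -4.    1.2 -19.5] M [0.38 0.88 0.11] yaw -0.321 phi -0.336 r 0.1213 grip 0.2678521263653677 q7 -2.07
-1 [ 0.0573 -0.1012] 57.3 | -0.9 [ 0.0473 -0.0943] 51.6 | -0.8 [ 0.0381 -0.0864] 45.8 | -0.7 [ 0.0297 -0.0777] 40.1 | -0.6 [ 0.0222 -0.0682] 34.4 | -0.5 [ 0.0157 -0.0579] 28.6 | -0.4 [ 0.0103 -0.0471] 22.9 | -0.3 [ 0.006  -0.0358] 17.2 | -0.2 [ 0.0028 -0.0241] 11.5 | -0.1 [ 0.0008 -0.0121] 5.7 | 0.1 [0.0004 0.0121] -5.7 | 0.2 [0.002  0.0241] -11.5 | 0.3 [0.0049 0.0359] -17.2 | 0.4 [0.0089 0.0474] -22.9 |
```

>>> {"fn": "step_arm", "kwargs": {
  "commands": [
    {"travel": [0.0003,-0.004,0],"turn": [0,0,1.9]},
    {"travel": [0.0004,-0.006,0],"turn": [0,0,2.9]}
  ]
}}

```text
time: 14.2
position: [0.5166, 0.0482, 0.2141]
tool_rot: [-3.087, 0.582, 0.004]
ft_force: [-5.4, 1.6, -20.2]
grip_width: 0.265
grip_force: 40.0
```

>>> {"fn": "step_arm", "kwargs": {
  "commands": [
    {"travel": [0,0,0],"turn": [0,0,0]}
  ]
}}

```text
time: 14.3
position: [0.5167, 0.0484, 0.2141]
tool_rot: [-3.087, 0.581, 0.004]
ft_force: [-6.0, 0.9, -19.4]
grip_width: 0.269
grip_force: 40.0
```

```bash
python3 -c "from h import *;rep()"|head -1
```

```text
t 14.3 p [0.5167 0.0484 0.2141] F [ -6.    0.9 -19.4] M [0.45 1.13 0.18] yaw -0.372 phi -0.387 r 0.1213 grip 0.26940602649100803 q7 -2.14
```

>>> {"fn": "step_arm", "kwargs": {
  "commands": [
    {"travel": [0,0,0.0005],"turn": [0,0,0]},
    {"travel": [0,0,0.0005],"turn": [0,0,0]}
  ]
}}

```text
time: 14.5
position: [0.5167, 0.0483, 0.2141]
tool_rot: [-3.087, 0.581, 0.003]
ft_force: [-5.9, 1.9, -16.9]
grip_width: 0.266
grip_force: 40.0
```

>>> {"fn": "step_arm", "kwargs": {
  "commands": [
    {"travel": [0,0,0.0005],"turn": [0,0,0]},
    {"travel": [0,0,0.0005],"turn": [0,0,0]}
  ]
}}

```text
time: 14.7
position: [0.5167, 0.0484, 0.2141]
tool_rot: [-3.087, 0.581, 0.003]
ft_force: [-7.3, 0.4, -15.2]
grip_width: 0.269
grip_force: 40.0
```

>>> {"fn": "step_arm", "kwargs": {
  "commands": [
    {"travel": [0,0,0.001],"turn": [0,0,0]},
    {"travel": [0,0,0.002],"turn": [0,0,0]},
    {"travel": [0,0,0.002],"turn": [0,0,0]}
  ]
}}

```text
time: 15.0
position: [0.517, 0.049, 0.2138]
tool_rot: [-3.087, 0.581, 0.001]
ft_force: [-11.0, 1.5, -6.0]
grip_width: 0.268
grip_force: 40.0
```

>>> {"fn": "step_arm", "kwargs": {
  "commands": [
    {"travel": [0,0,0],"turn": [0,0,0]},
    {"travel": [0,0,0],"turn": [0,0,0]},
    {"travel": [0,0,0],"turn": [0,0,0]},
    {"travel": [0,0,0],"turn": [0,0,0]},
    {"travel": [0,0,0],"turn": [0,0,0]}
  ],
  "gripper": 0.7
}}

```text
time: 15.5
position: [0.5186, 0.0481, 0.2126]
tool_rot: [-3.086, 0.584, -0.004]
ft_force: [-0.6, 0.3, 0.4]
grip_width: 0.63
grip_force: 0.0
```

```bash
python3 -c "
from h import *
rep()
a=ctrl.get_image('side');b=ctrl.get_image('wrist')
cv2.imwrite('pics/r.png',np.hstack([cv2.resize(b[:,:,::-1],(400,300)),cv2.resize(a[145:225,170:270,::-1],(400,320),interpolation=cv2.INTER_CUBIC)[:300]]))"|head -1
```

```text
t 15.5 p [0.5186 0.0481 0.2126] F [-0.6  0.3  0.4] M [ 0.09  0.06 -0.06] yaw -0.374 phi -0.391 r 0.1194 grip 0.6299480074602573 q7 -2.14
```

View pics/r.png

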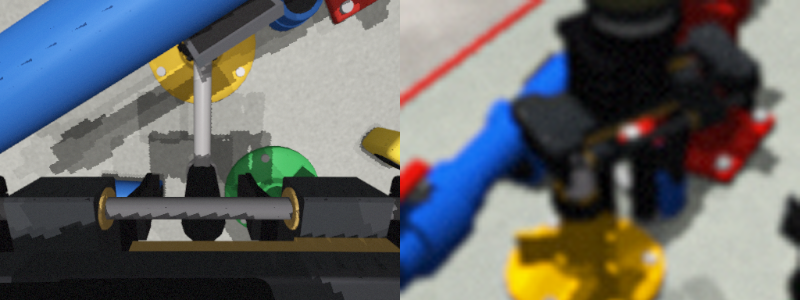

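The wrist view shows the fingers open and clear of the grip on both sides, so I'll retreat upwards and back.

>>> {"fn": "step_arm", "kwargs": {
  "commands": [
    {"travel": [0,0,-0.03],"turn": [0,0,0]},
    {"travel": [0,0,-0.07],"turn": [0,0,0]},
    {"travel": [0,0,-0.12],"turn": [0,0,0]},
    {"travel": [-0.03,0,-0.14],"turn": [0,0,0]},
    {"travel": [-0.06,0,-0.14],"turn": [0,0,0]}
  ]
}}

```text
time: 16.1
position: [0.463, 0.071, 0.355]
tool_rot: [-3.085, 0.583, -0.009]
ft_force: [0.8, 0.4, -0.9]
grip_width: 0.703
grip_force: 0.0
```

>>> {"fn": "step_arm", "kwargs": {
  "commands": [
    {"travel": [0,0.05,0],"turn": [0,0,0]},
    {"travel": [0,0.1,0],"turn": [0,0,0]},
    {"travel": [0,0.15,0],"turn": [0,0,0]},
    {"travel": [0,0.2,0],"turn": [0,0,0]},
    {"travel": [0,0.2,0],"turn": [0,0,0]}
  ]
}}

```text
time: 16.6
position: [0.3859, -0.1228, 0.3514]
tool_rot: [3.081, -0.602, -0.0]
ft_force: [-0.1, 0.9, 0.8]
grip_width: 0.697
grip_force: 0.0
```

```bash
python3 -c "
from h import *
rep()
a=ctrl.get_image('side');b=ctrl.get_image('top')
cv2.imwrite('pics/f.png',np.hstack([cv2.resize(x[:,:,::-1],(400,320),interpolation=cv2.INTER_CUBIC) for x in(a[145:225,170:270],b[125:205,210:310])]))"|head -1
```

```text
t 16.6 p [ 0.3859 -0.1228  0.3514] F [-0.1  0.9  0.8] M [ 0.09 -0.05  0.02] yaw -0.386 phi 0.476 r 0.2735 grip 0.6973363412100745 q7 -1.62
```

View pics/f.png

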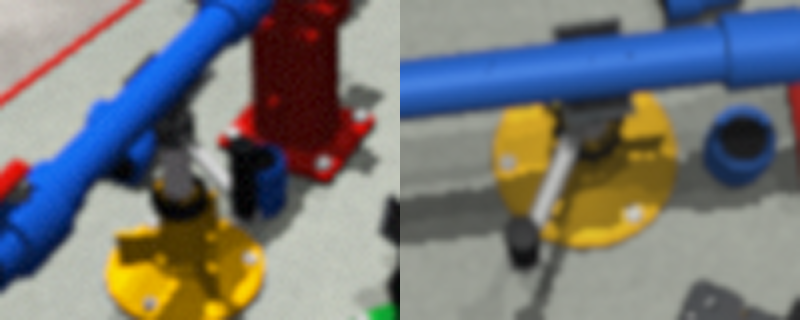

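The saddle sits against the pipe with both V wings visible in the top view. The crank has turned past its original locked position, with the grip at about (522,243), and the robot is clear. I'm handing it in.

```bash
python3 -c "
from bench import ctrl
print(ctrl.close_job())"
```

```text
the job is handed in; nothing more can be done
None
```

I unlocked the stand, raised the saddle until it pressed on the pipe with roughly 7–10 N, locked it again and released it, then handed the job in at about 17 s; I left the bench items alone, and the hand-in gave no verdict.

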